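# Grade the blown-glass floats by size in the display tray

### The job

Finish the graded row of glass floats in the wooden display tray: the largest and the smallest already sit in its two end pockets, so take the other four off their cork rings and set one in each pocket between, so that the row steps down in size from the largest to the smallest. The glass is thin: grip it lightly and lower each float gently into its pocket instead of dropping or pressing it. Leave the two end floats in their pockets, and the frit jar, the pick and the paddle where they lie.

Things in the scene. Friction and masses are not known exactly. Their poses are not given: they have to be found in the camera images.
- blue55_c (a point): Cobalt-blue float, dotted, 55 mm in diameter, a sealed hollow ball of thin blown glass, loose; starts on one of four like cork rings (36 mm outside, 22 mm hole, 16 mm high, fixed), its centre about 41 mm above the bench. The point is its centre. It breaks at 100 N of contact force in all (both fingers' grips added; 20 N a finger is ample), at 25 N against the tray, or if dropped 10 mm.
- red50_c (a point): Red float, dotted, 50 mm in diameter, a sealed hollow ball of thin blown glass, loose; starts on one of four like cork rings (36 mm outside, 22 mm hole, 16 mm high, fixed), its centre about 38 mm above the bench. The point is its centre. It breaks at 100 N of contact force in all (both fingers' grips added; 20 N a finger is ample), at 25 N against the tray, or if dropped 10 mm.
- yellow45_c (a point): Yellow float, dotted, 45 mm in diameter, a sealed hollow ball of thin blown glass, loose; starts on one of four like cork rings (36 mm outside, 22 mm hole, 16 mm high, fixed), its centre about 36 mm above the bench. The point is its centre. It breaks at 100 N of contact force in all (both fingers' grips added; 20 N a finger is ample), at 25 N against the tray, or if dropped 10 mm.
- violet40_c (a point): Violet float, dotted, 40 mm in diameter, a sealed hollow ball of thin blown glass, loose; starts on one of four like cork rings (36 mm outside, 22 mm hole, 16 mm high, fixed), its centre about 33 mm above the bench. The point is its centre. It breaks at 100 N of contact force in all (both fingers' grips added; 20 N a finger is ample), at 25 N against the tray, or if dropped 10 mm.
- green60_c (a point): Dark green float, the largest, dotted, 60 mm in diameter, a sealed hollow ball of thin blown glass, already in one end pocket of the tray (either end); leave it there. The point is its centre. It breaks at 100 N of contact force in all (both fingers' grips added; 20 N a finger is ample), at 25 N against the tray, or if dropped 10 mm.
- white35_c (a point): White float, the smallest, dotted, 35 mm in diameter, a sealed hollow ball of thin blown glass, already in the pocket at the other end of the tray; leave it there. The point is its centre. It breaks at 100 N of contact force in all (both fingers' grips added; 20 N a finger is ample), at 25 N against the tray, or if dropped 10 mm.
- tray: Fixed wooden display tray, a rimless bar 84 mm (x) by 400 mm (y), 18 mm high; origin centred on its underside. Six like round pockets, 22 mm wide, 10 mm deep, in a row at x = 0, y = -160, -96, -32, 32, 96, 160 mm; the end ones are taken. Seated on a pocket's rim a float's centre is 43, 40, 38, 35 mm (55, 50, 45, 40 mm float) above the bench; let go within 5 mm it centres itself.
- frit_c (a point): Teal frit jar with a steel lid, loose, 52 mm across and 52 mm high, standing among the cork rings; the point is its centre. Leave it.
- pick: Steel pick with a dark wooden handle, loose, 140 mm long along its x, 12 mm high, lying on the bench among the rings; origin under its middle. Leave it.
- paddle: Black graphite paddle with a light wooden handle, loose, 160 mm long along its x, 34 mm wide, 8 mm high, lying on the bench; origin under its middle. Leave it.
Things that resemble listed ones, but are neither listed nor needed, are in the scene too. Leave any pink look-alike of the part that bears violet40_c alone. Leave any green look-alike of the part that bears white35_c alone.

How it is judged (in metres and radians):
At the end, for the whole second after the job is handed in: The 55, 50, 45 and 40 mm floats rest, released and still, in the four middle pockets in that order from the 60 mm float towards the 35 mm float (each within 8 mm of its pocket's centre and fully down, within 4 mm of its seated height), and the two end floats have not moved more than 6 mm (horizontal distance between blue55_c and green60_c between 0.056 and 0.072 m and horizontal distance between blue55_c and white35_c between 0.248 and 0.264 m and x of blue55_c in the frame of tray between -0.008 and 0.008 m and z of blue55_c in the frame of tray between 0.0392 and 0.0472 m and linear speed of each of blue55, red50, yellow45, violet40 below 0.02 m/s and horizontal distance between red50_c and green60_c between 0.12 and 0.136 m and horizontal distance between red50_c and white35_c between 0.184 and 0.2 m and x of red50_c in the frame of tray between -0.008 and 0.008 m and z of red50_c in the frame of tray between 0.0364 and 0.0444 m and horizontal distance between yellow45_c and green60_c between 0.184 and 0.2 m and horizontal distance between yellow45_c and white35_c between 0.12 and 0.136 m and x of yellow45_c in the frame of tray between -0.008 and 0.008 m and z of yellow45_c in the frame of tray between 0.0336 and 0.0416 m and horizontal distance between violet40_c and green60_c between 0.248 and 0.264 m and horizontal distance between violet40_c and white35_c between 0.056 and 0.072 m and x of violet40_c in the frame of tray between -0.008 and 0.008 m and z of violet40_c in the frame of tray between 0.0307 and 0.0387 m and distance of each of green60_c, white35_c from where it was at the start of the episode below 0.006 m); the robot touches nothing.
It fails at once if a float is squeezed, bumped or dropped hard (contact force on it above 100 N) (contact force between any of blue55, red50, yellow45, violet40, green60, white35 and anything else above 100 N).
It fails at once if a float is dropped or pressed hard into the tray (above 25 N) (contact force between any of blue55, red50, yellow45, violet40, green60, white35 and tray above 25 N).
It fails at once if a float falls: it comes down to the tray, a ring or the bench at over 0.45 m/s (a drop of more than about 10 mm) ((linear speed of blue55 above 0.45 m/s and height (world z) of blue55_c below 0.0512 m) or (linear speed of red50 above 0.45 m/s and height (world z) of red50_c below 0.0484 m) or (linear speed of yellow45 above 0.45 m/s and height (world z) of yellow45_c below 0.0456 m) or (linear speed of violet40 above 0.45 m/s and height (world z) of violet40_c below 0.0427 m)).
It fails at once if the largest or the smallest float is moved out of its end pocket (more than 10 mm) (distance of any of green60_c, white35_c from where it was at the start of the episode above 0.01 m).
It fails at once if the frit jar, the pick or the paddle is shoved aside (more than 15 mm) (distance of any of frit_c, pick, paddle from where it was at the start of the episode above 0.015 m).
It also fails if it takes over 125 s, if anything falls off the work surface, if the arm or the gripper's body presses on something with over 40 N, if the wrist force passes 120 N, or if a joint passes its speed limit or range.

### The arm

A 6-joint arm with a two-finger parallel gripper is mounted at the origin on the work surface. World frame = base frame: x ahead of the robot, y to its left, z up, the work surface at z = 0. Lengths are in mm, angles in rad, forces in N, time in s.
With the tool pointing down it reaches from about 300 to 775 mm from the base axis. Payload 14.6 kg.
Tool frame: the origin (TCP) lies between the finger pads; the fingertips stand 19 mm ahead of it and the grasp point (between the pads) is the TCP; z points along the fingers, y is the line along which they close (so a half turn about z gives the same grasp; the last joint's range is limited). The gripper opens to 94 mm and grips with 3 to 60 N. Pads are 16 mm wide; open, the fingers measure 119 mm over their backs; the gripper's body (75 mm by 177 mm) begins 78 mm behind the grasp point.
Start: joints at [-1.353, 0.3, 1.521, -0, 1.321, -0.067], TCP at [154.524, -527.837, 224.446] pointing down, gripper open.
Joint ranges: [-3.03, 3.03], [-0.79, 2.21], [0.23, 2.52], [-1.04, 4.18], [0, 3.07], [-2.55, 2.55]. Speed limits (rad/s): [2.22, 2.22, 2.57, 3.14, 3.14, 3.14].

### API

Orientations are given as [roll, pitch, yaw] about the fixed x, y, z axes, in that order (R = Rz(yaw) Ry(pitch) Rx(roll)).
In Python, from cell import monitor, imaging, job, find_in, trace gives the robot as it stands. The module is installed in compiled form; this text tells all that it offers.
- The arm moves only by the tool arm_command, never from a script. Its argument "steps" is a list of rows, each a list of 5 numbers: the opening, from 0 (shut) to 1 (fully open), then the shift along the tool's x, y, z in mm, then the turn about the tool's z in degrees. In form: [[gripper, dx, dy, dz, turn], ...]. A call has 1 to 20 rows; each row is the pose to reach, as a shift and turn from the pose commanded when the call began, along the tool's axes at that moment; what a row does not reach only later rows make up. A row lasts 1/8 s, in which the tool goes at most 62.5 mm and 10.7 degrees, less where a joint would pass 70% of its speed; a pose out of reach is approached as far as the arm can. A call with a gripper value outside its range is refused whole. The fingers move at their own pace and stop on an object; "force" is the grip in N (left out, the last holds). Time passes only in rows, so rows that repeat a pose let the fingers close. It gives the time, the measured TCP pose, the force, the opening and the grip force at its end, in the units of the state.
- monitor.read_state(): the state, without advancing time (a new reading comes with each control period).
- imaging.camera(name): name is "scene" or "side" or "wrist"; returns a dict with "img" (420x560x3 uint8, red, green, blue), "mtx" (3x3 intrinsics, pixels), "view" (4x4, takes a point from world to camera coordinates). Camera axes: x right, y down, z forward; pixel columns grow to the right and rows downward; lengths in mm; the calibration is good to about 2 mm. A picture is of the moment at which its call begins. There is no depth.
- job.sign_off(): hands the job in; it is judged then, once.
Trained networks look in a picture, given as the dict that the camera call returned (one of the last four; its "shot" number tells which), for a name from the list of things; names that differ only in an ending like _2 or _b are one class to them, and where a whole thing is asked for, a point or a joint stands for the part that bears it (a point fixed in the world has none). Each returns a list of dicts, best first, with "p" (0 to 1); they miss things now and then, are a little off and sometimes report something else, mostly with a low value. They report only what shows in the picture. A call takes as long as a camera call. They do not tell look-alikes from the thing itself.
- find_in(picture, target): "rect" ([centre column, centre row, width, height] in pixels, round what is visible of it).
- trace(picture, target): "region" (420x560 bool, what is visible of it) and "rect" ([centre column, centre row, width, height] in pixels, round what is visible of it).
The state is a dict: "clock": time; "joints": joint angles; "qd": joint speeds; "effort": joint torques, N m; "eef_pos": TCP position; "eef_rot": TCP orientation; "wrist_force": force on the tool from outside, world axes, zero at the start; "moment": the same for the moment, N m; "finger_gap": finger opening in mm; "finger_force": force on a finger pad.
Only numpy, scipy, OpenCV 4.12 (cv2) and the standard library are available. Lean on these libraries where they do the work, as an engineer would, in place of code of your own. Each camera call takes 0.05 s, during which the arm holds its last target. There are 200 camera calls.

## Working session

There is one attempt and no reset: what is moved stays moved. The work goes in short steps, Python scripts to look and compute and a tool call to move; the robot and the scene stay as the last step left them, time stands still between calls to the robot, and variables do not carry over. Pictures are saved under pics/ and viewed, at most 14 in all, crops included, and the job is handed in when it is done.

Besides the shell and the picture viewer there is one more tool, called after "Call:" by a JSON object that holds its "method" and its "body". arm_command: Moves the arm, as the interface text tells. Its arguments: {"type":"object","properties":{"steps":{"type":"array","items":{"type":"array","items":{"type":"number"}}},"force":{"type":"number"}},"required":["steps"]}

```bash
mkdir -p pics; python3 - <<'E'
from cell import monitor, imaging, job, find_in, trace
import cv2,numpy as np
s=monitor.read_state();print({k:np.round(v,3).tolist() for k,v in s.items()})
for n in("scene","side"):
    c=imaging.camera(n);cv2.imwrite(f"pics/{n}0.png",c["img"][:,:,::-1])
    print(n,np.round(c["mtx"],1).tolist(),np.round(c["view"],3).tolist())
    for t in "blue55_c red50_c yellow45_c violet40_c green60_c white35_c tray frit_c pick paddle".split():
        print(t,[(round(float(d["p"]),2),np.round(d["rect"],1).tolist()) for d in find_in(c,t)[:4]])
E
```

```text
{'clock': 0.0, 'joints': [-1.353, 0.3, 1.522, 0.0, 1.321, -0.067], 'qd': [0.001, -0.001, 0.001, 0.0, 0.0, -0.001], 'effort': [-0.003, -53.181, -35.273, 0.071, 0.024, -0.0], 'eef_pos': [154.465, -527.605, 223.866], 'eef_rot': [-3.14, -0.0, 0.285], 'wrist_force': [-0.043, -0.616, -0.42], 'moment': [0.016, 0.036, 0.007], 'finger_force': 0.0, 'finger_gap': 94.091}
scene [[425.4, 0.0, 280.1], [0.0, 425.4, 199.1], [0.0, 0.0, 1.0]] [[0.748, 0.663, -0.011, -409.864], [0.369, -0.43, -0.824, -135.364], [-0.551, 0.613, -0.566, 1234.376], [0.0, 0.0, 0.0, 1.0]]
blue55_c [(0.67, [243.1, 198.3, 24.4, 24.0]), (0.35, [160.5, 247.7, 19.4, 22.2])]
red50_c [(0.95, [105.2, 295.6, 27.3, 27.8])]
yellow45_c [(0.51, [302.0, 159.9, 15.3, 14.4])]
violet40_c [(0.8, [215.8, 243.8, 19.7, 20.3]), (0.75, [162.7, 248.7, 16.7, 19.8]), (0.56, [158.9, 227.6, 20.1, 23.5])]
green60_c [(0.65, [352.3, 203.2, 27.6, 21.8])]
white35_c [(0.81, [251.1, 288.8, 18.1, 21.1]), (0.77, [192.8, 280.1, 17.0, 16.0]), (0.4, [301.7, 158.9, 18.2, 16.9])]
tray [(0.78, [296.4, 263.9, 155.6, 121.2])]
frit_c [(0.59, [339.4, 149.4, 18.7, 26.7])
[... 283 characters left out ...]
c [(0.68, [240.8, 232.2, 25.6, 25.7])]
red50_c [(0.6, [355.5, 382.4, 35.3, 39.1])]
yellow45_c [(0.87, [197.8, 177.7, 18.2, 21.4]), (0.31, [339.8, 237.8, 131.4, 125.6])]
violet40_c [(0.59, [284.8, 320.9, 19.8, 22.0]), (0.58, [293.4, 278.9, 19.5, 25.1]), (0.56, [233.6, 321.2, 29.0, 26.3])]
green60_c [(0.78, [294.2, 172.2, 24.1, 26.6]), (0.7, [197.8, 179.2, 20.2, 20.5]), (0.48, [375.4, 267.4, 19.9, 22.2])]
white35_c [(0.9, [337.4, 308.5, 16.3, 20.3]), (0.73, [374.9, 267.2, 18.7, 15.4])]
tray [(0.62, [339.6, 238.5, 126.5, 125.2])]
frit_c [(0.85, [190.8, 148.8, 23.3, 24.5])]
pick [(0.79, [175.0, 226.1, 49.6, 14.5]), (0.24, [339.8, 238.7, 132.5, 126.2])]
paddle [(0.78, [217.3, 293.1, 85.2, 31.5])]
```

```bash
python3 - <<'E'
import cv2
a=cv2.imread("pics/scene0.png")[120:340,60:400];cv2.imwrite("pics/s1.png",cv2.resize(a,(800,518),interpolation=cv2.INTER_CUBIC))
a=cv2.imread("pics/side0.png")[120:420,130:450];cv2.imwrite("pics/s2.png",cv2.resize(a,(640,600),interpolation=cv2.INTER_CUBIC))
E
```

```text
(no output)
```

View pics/s1.png

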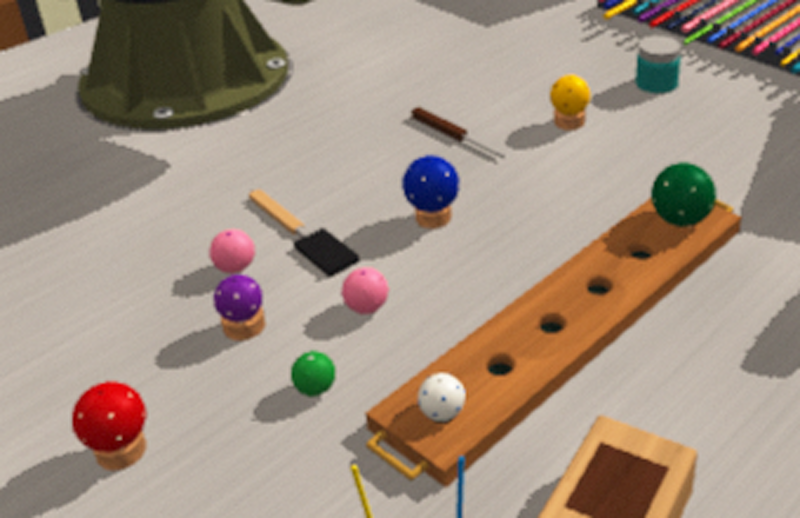

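View pics/s2.png

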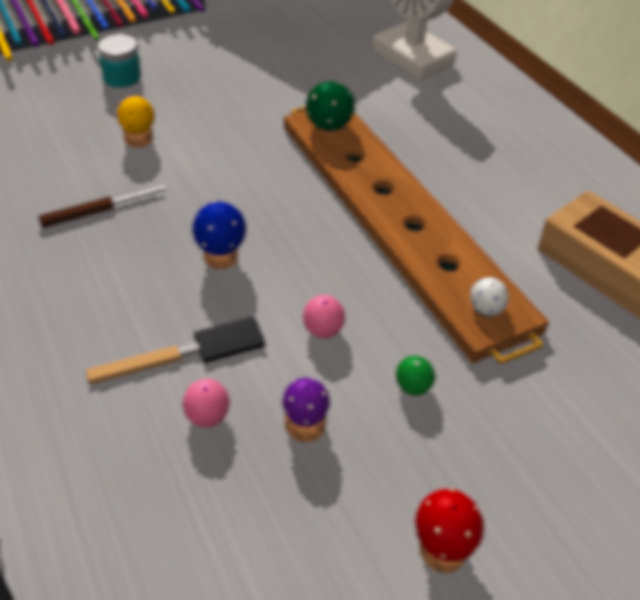

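Scene camera candidates: violet (161,247), with pink look-alikes at (159,227) and (215,244) that it could be mistaken for. White is at (247,289), with a green look-alike at (193,280). The dark green 60 is at (350,203), blue at (243,198), red at (105,297) and yellow at (302,160). All the listed floats have dots. The side view agrees: violet (283,321), white (374,268), green (295,172).

```bash
cat >h.py <<'E'
from cell import monitor, imaging, job, find_in, trace
import cv2,numpy as np
from scipy.optimize import least_squares
def ray(c,uv):
    R,t=c["view"][:3,:3],c["view"][:3,3]
    return -R.T@t, R.T@np.linalg.solve(c["mtx"],[uv[0],uv[1],1.])
def proj(c,p):
    q=c["mtx"]@(c["view"][:3,:3]@p+c["view"][:3,3]); return q[:2]/q[2]
def onz(c,uv,z):
    o,d=ray(c,uv); return o+d*(z-o[2])/d[2]
def near(c,t,uv,r=12):
    b=[d for d in trace(c,t) if np.hypot(d["rect"][0]-uv[0],d["rect"][1]-uv[1])<r]
    if not b: return None
    return np.array(b[0]["rect"][:2]),b[0]["region"]
E
python3 - <<'E'
from h import *
S=imaging.camera("scene");D=imaging.camera("side")
T={"blue55_c":((243,198),(240,234),41),"red50_c":((105,297),(354,382),38),"yellow45_c":((302,160),(198,178),36),"violet40_c":((161,247),(283,321),33),
"green60_c":((350,203),(295,172),46),"white35_c":((247,289),(374,268),32),"frit_c":((339,149),(190,150),26),"pick":((253,176),(175,226),6),"paddle":((189,218),(217,293),4)}
for t,(a,b,z) in T.items():
    uv=[]
    for c,q in((S,a),(D,b)):
        m=near(c,t,q); uv.append(m[0] if m else np.array(q,float)); 
        if not m: print("miss",t,q)
    f=lambda p:np.r_[proj(S,p)-uv[0],proj(D,p)-uv[1]]
    r=least_squares(f,[500,0,z]).x
    print(t,"tri",r.round(1),"S",onz(S,uv[0],z).round(1)[:2],"D",onz(D,uv[1],z).round(1)[:2],np.round(uv,1).tolist())
for n,a,b,z in(("pinkA",(158.7,226.5),(233,321),20),("pinkB",(215,244),(292,278),20),("greenS",(193,279),(337.5,307.5),17)):
    print(n,onz(S,a,z).round(),onz(D,b,z).round())
for i,(x,y) in enumerate(((500,364),(553,322),(599,285),(640,251))): print("pocketS",onz(S,(60+x/2.353,120+y/2.353),18).round(1))
for i,(x,y) in enumerate(((449,262),(415,223),(383,187),(354,157))): print("pocketD",onz(D,(130+x/2,120+y/2),18).round(1))
E
```

```text
blue55_c tri [443.8  -5.2  40.6] S [442.6  -2.7] D [443.3  -7.8] [[244.4, 197.1], [240.1, 233.1]]
red50_c tri [ 472.8 -367.9   37.7] S [ 472.9 -367.6] D [ 472.6 -368.3] [[104.3, 296.2], [353.1, 382.9]]
yellow45_c tri [428.3 217.1  40.7] S [422.9 224. ] D [429.9 223.2] [[300.9, 159.1], [198.2, 176.1]]
violet40_c tri [ 434.2 -224.    25.8] S [ 441.6 -227.5] D [ 431.6 -228.9] [[162.2, 249.3], [284.4, 321.6]]
green60_c tri [642.  134.6  43.5] S [643.  133.5] D [639.4 129.1] [[352.5, 202.2], [294.8, 172.2]]
white35_c tri [ 644.1 -189.    27.4] S [ 646.7 -189.9] D [ 640.1 -194.6] [[250.1, 289.9], [375.6, 268.3]]
frit_c tri [452.1 350.4  26.1] S [452.9 348.7] D [452.5 352.3] [[337.6, 149.0], [191.6, 151.2]]
pick tri [ 3.547e+02  1.190e+02 -3.000e-01] S [358.9 117.3] D [353. 108.] [[255.6, 176.7], [182.1, 223.8]]
paddle tri [ 361.2 -103.7   -5. ] S [ 370.6 -108.8] D [ 359.2 -111.9] [[189.4, 219.0], [219.7, 296.4]]
pinkA [ 360. -181.   20.] [ 358. -183.   20.]
pinkB [ 495. -140.   20.] [ 492. -141.   20.]
greenS [ 537. -230.   17.] [ 535. -232.   17.]
pocketS [ 641.3 -126.5   18. ]
pocketS [641.6 -61.3  18. ]
pocketS [641.4   1.3  18. ]
pocketS [640.3  63.4  18. ]
pocketD [ 639.3 -129.1   18. ]
pocketD [639.2 -65.8  18. ]
pocketD [638.6  -1.2  18. ]
pocketD [635.5  59.   18. ]
```

Call:
{"method": "arm_command", "body": {"steps": [[0.9,35,-6,0,-8],[0.9,70,-13,0,-16],[0.9,110,-20,0,-24],[0.9,150,-27,0,-32],[0.9,190,-35,0,-40],[0.9,230,-42,0,-48],[0.9,270,-49,0,-56],[0.9,310,-57,0,-65],[0.9,335,-62,0,-73.7],[0.9,351,-64,0,-73.7],[0.9,351,-64,0,-73.7],[0.9,351,-64,0,-73.7]], "force": 10}}

```text
clock: 3.6
eef_pos: [472.7, -368.3, 224.4]
eef_rot: [-3.141, 0.0, 1.569]
wrist_force: [-0.1, 0.4, 0.6]
finger_gap: 84.6
finger_force: 0.0
```

```bash
cat >>h.py <<'E'
def look(t,z,guess=None,save=None,r=60):
    s=monitor.read_state();c=imaging.camera("wrist")
    if save: cv2.imwrite(f"pics/{save}.png",c["img"][:,:,::-1])
    print("tcp",np.round(s["eef_pos"],1),np.round(s["eef_rot"],3),"cam",ray(c,(0,0))[0].round())
    for n,zz,g in zip(t,z,guess):
        uv=proj(c,np.r_[g,zz]); print(n,"expected px",uv.round(),[(round(float(d["p"]),2),np.round(d["rect"],1).tolist(),onz(c,d["rect"][:2],zz).round(1)[:2].tolist()) for d in trace(c,n)[:3]])
E
python3 - <<'E'
from h import *
look(["red50_c"],[38],[(473,-368)],"w1")
E
```

```text
tcp [ 472.7 -368.3  224.4] [-3.141  0.     1.569] cam [ 473. -295.  385.]
red50_c expected px [277. 187.] [(0.98, [282.0, 187.5, 53.2, 50.6], [478.2, -368.7])]
```

View pics/w1.png

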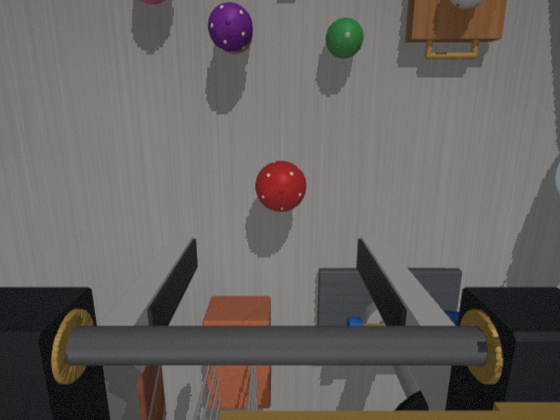

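Wrist view: the dotted red float is at (281,186), between the fingers. That puts it at about x 476, y -368.

Call:
{"method": "arm_command", "body": {"steps": [[0.9,0,3.5,50,0],[0.9,0,3.5,105,0],[0.9,0,3.5,150,0],[0.9,0,3.5,175,0],[0.9,0,3.5,181,0],[0.9,0,3.5,181,0]]}}

```text
clock: 4.45
eef_pos: [476.9, -368.2, 44.2]
eef_rot: [3.141, 0.0, 1.57]
wrist_force: [-0.3, 1.0, 0.1]
finger_gap: 84.4
finger_force: 0.0
```

Call:
{"method": "arm_command", "body": {"steps": [[0.7,0,0,0,0],[0.6,0,0,0,0],[0.55,0,0,0,0],[0.5,0,0,0,0],[0.45,0,0,0,0],[0.4,0,0,0,0],[0.4,0,0,0,0]], "force": 10}}

```text
clock: 5.32
eef_pos: [477.0, -367.9, 43.6]
eef_rot: [3.141, 0.0, 1.571]
wrist_force: [-0.8, -0.1, 4.3]
finger_gap: 49.4
finger_force: 10.0
```

Call:
{"method": "arm_command", "body": {"steps": [[0.4,0,0,-15,0],[0.4,0,0,-50,0],[0.4,0,0,-95,0],[0.4,15,7,-130,0],[0.4,50,22,-150,0],[0.4,100,44,-150,0],[0.4,150,66,-150,0],[0.4,200,88,-150,0],[0.4,250,110,-150,0],[0.4,300,132,-150,0],[0.4,340,150,-150,0],[0.4,362,160,-150,0],[0.4,371,163,-150,0],[0.4,371,163,-150,0],[0.4,371,163,-150,0]]}}

```text
clock: 7.2
eef_pos: [639.5, 2.0, 193.6]
eef_rot: [-3.142, 0.0, 1.57]
wrist_force: [-0.3, -1.0, 0.5]
finger_gap: 49.6
finger_force: 10.0
```

```bash
python3 - <<'E'
from h import *
look(["green60_c","tray","red50_c"],[46,18,190],[(640,131),(640,-30),(640,3)],"w2")
E
```

```text
tcp [639.5   2.  193.6] [-3.142  0.     1.57 ] cam [640.  76. 354.]
green60_c expected px [277.  36.] [(0.91, [279.4, 40.2, 75.7, 80.5], [642.1, 127.7])]
tray expected px [277. 222.] [(0.96, [276.9, 201.8, 104.2, 403.7], [640.1, -10.0])]
red50_c expected px [277. 263.] [(0.62, [276.6, 266.5, 101.8, 103.2], [639.6, 1.3])]
```

View pics/w2.png

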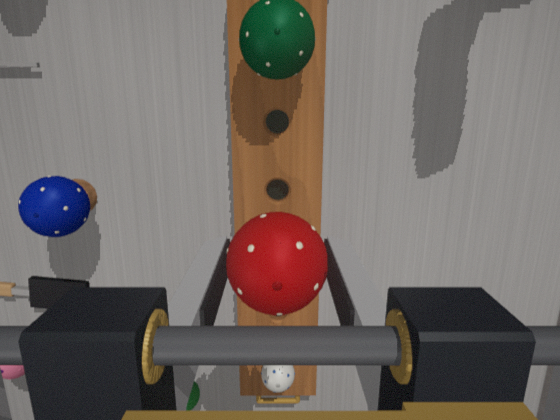

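The red float is held at (277,263). The free pockets show at (277,121) and (277,189), the green float at (277,38) and white at (278,376).

```bash
python3 - <<'E'
from h import *
c=imaging.camera("wrist");g=cv2.cvtColor(c["img"],cv2.COLOR_RGB2GRAY)
for v in(121,189):
    m=(g[v-16:v+17,261:294]<52).astype(np.uint8);M=cv2.moments(m,True);uv=(261+M["m10"]/M["m00"],v-16+M["m01"]/M["m00"])
    print(np.round(uv,1),M["m00"],onz(c,uv,18).round(1),onz(c,uv,14).round(1))
print(onz(c,(277.5,38),46),onz(c,(278,376),32))
E
```

```text
[276.5 121.9] 413.0 [639.9  65.   18. ] [639.9  64.8  14. ]
[277.2 189.2] 298.0 [640.5   2.8  18. ] [640.5   1.9  14. ]
[640.75614542 129.9133733   46.        ] [ 641.20373132 -193.75158609   32.        ]
```

Call:
{"method": "arm_command", "body": {"steps": [[0.4,0,0.5,50,0],[0.4,0,0.5,100,0],[0.4,0,0.5,130,0],[0.4,0,0.5,140,0],[0.4,0,0.5,144,0],[0.4,0,0.5,146,0],[0.4,0,0.5,147,0],[0.4,0,0.5,147,0]]}}

```text
clock: 8.45
eef_pos: [640.5, 3.2, 47.0]
eef_rot: [3.141, 0.0, 1.571]
wrist_force: [0.6, -0.6, 0.6]
finger_gap: 49.2
finger_force: 10.0
```

```bash
python3 - <<'E'
from h import *
look(["green60_c","tray"],[46,18],[(640,131),(640,-30)],"w3")
c=imaging.camera("side");cv2.imwrite("pics/d3.png",cv2.resize(c["img"][150:290,250:430,::-1],(720,560),interpolation=cv2.INTER_CUBIC))
E
```

```text
tcp [640.5   3.2  47. ] [3.141 0.    1.571] cam [640.  77. 207.]
green60_c expected px [275. -34.] [(0.95, [276.7, 27.1, 144.0, 54.2], [640.7, 109.1])]
tray expected px [275. 300.] [(0.85, [274.3, 206.2, 182.2, 412.3], [639.4, 26.2])]
```

View pics/d3.png

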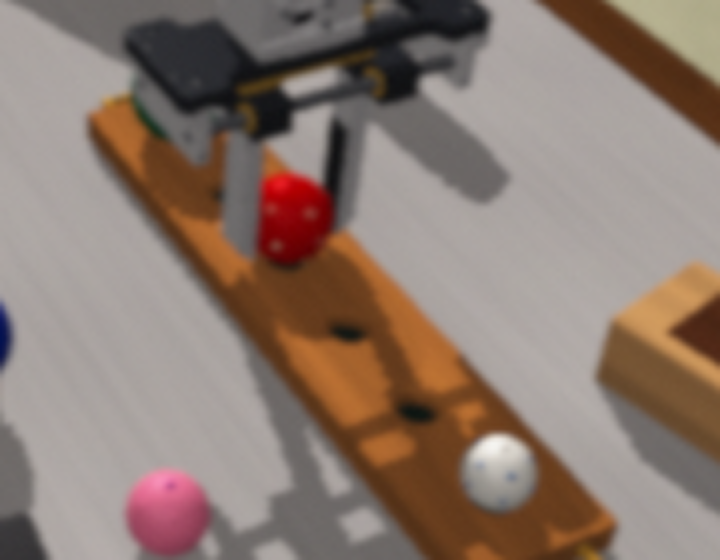

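Red at (288,220) in the side crop stands over the second pocket from the green float. I'll lower the last millimetre and release.

Call:
{"method": "arm_command", "body": {"steps": [[0.4,-0.7,0,0.5,0],[0.4,-1,0,1,0],[0.4,-1,0,1,0],[0.54,-1,0,1,0],[0.57,-1,0,1,0],[0.62,-1,0,1,0],[0.7,-1,0,1,0],[0.7,-1,0,1,0],[0.75,-1,0,1,0],[0.75,-1,0,-30,0],[0.75,-1,0,-80,0],[0.75,-1,0,-130,0],[0.8,-1,0,-150,0],[0.9,-1,0,-150,0]]}}

```text
clock: 10.4
eef_pos: [640.8, 2.2, 197.9]
eef_rot: [3.139, 0.0, 1.571]
wrist_force: [0.5, -0.1, -0.6]
finger_gap: 81.8
finger_force: 0.0
```

```bash
python3 - <<'E'
from h import *
look(["red50_c","green60_c","white35_c"],[40,46,32],[(640,2),(640,131),(640,-192)],"w4")
for n in("scene","side"):
    c=imaging.camera(n);print(n,[(round(float(d["p"]),2),np.round(d["rect"],1).tolist(),onz(c,d["rect"][:2],40).round(1)) for d in trace(c,"red50_c")[:2]])
E
```

```text
tcp [640.8   2.2 197.9] [3.139 0.    1.571] cam [640.  76. 358.]
red50_c expected px [275. 194.] [(0.79, [275.4, 197.1, 55.5, 52.9], [640.4, -0.9]), (0.29, [21.2, 67.4, 41.8, 7.8], [431.6, 109.0])]
green60_c expected px [275.  37.] [(0.76, [277.3, 38.4, 74.0, 76.7], [642.0, 130.0]), (0.28, [275.1, 198.3, 55.9, 51.7], [640.1, -0.5])]
white35_c expected px [275. 371.] [(0.97, [184.6, 393.1, 30.8, 34.1], [542.7, -219.0]), (0.57, [276.1, 376.6, 32.9, 24.5], [640.9, -198.5])]
scene [(0.75, [314.9, 231.5, 18.6, 25.2], array([638.8,   4.4,  40. ]))]
side [(0.66, [323.4, 204.9, 24.5, 25.9], array([6.422e+02, 5.000e-01, 4.000e+01]))]
```

Call:
{"method": "arm_command", "body": {"steps": [[0.95,0,-20,0,0],[0.95,-2,-65,0,0],[0.95,-3,-115,0,0],[0.95,-5,-160,0,0],[0.95,-7,-185,0,0],[0.95,-7,-196,0,0],[0.95,-7,-196,0,0],[0.95,-7,-196,0,0]]}}

```text
clock: 11.8
eef_pos: [445.0, -4.8, 196.4]
eef_rot: [3.142, -0.0, 1.571]
wrist_force: [0.6, -0.7, -0.9]
finger_gap: 89.4
finger_force: 0.0
```

```bash
python3 - <<'E'
from h import *
look(["blue55_c"],[41],[(443.5,-5)],"w5")
E
```

```text
tcp [445.   -4.8 196.4] [ 3.142 -0.     1.571] cam [445.  69. 356.]
blue55_c expected px [275. 195.] [(0.58, [274.9, 198.9, 64.0, 62.3], [443.7, -8.9])]
```

Call:
{"method": "arm_command", "body": {"steps": [[0.95,-1,-1,40,0],[0.95,-2,-1,90,0],[0.95,-2,-1,125,0],[0.95,-2,-1,143,0],[0.95,-2,-1,150,0],[0.95,-2,-1,150,0],[0.75,-2,-1,150,0],[0.65,-2,-1,150,0],[0.6,-2,-1,150,0],[0.55,-2,-1,150,0],[0.5,-2,-1,150,0],[0.45,-2,-1,150,0],[0.45,-2,-1,150,0]]}}

```text
clock: 13.52
eef_pos: [443.4, -6.8, 46.6]
eef_rot: [3.141, 0.0, 1.571]
wrist_force: [-1.7, -0.6, 5.4]
finger_gap: 54.1
finger_force: 10.0
```

Call:
{"method": "arm_command", "body": {"steps": [[0.45,0,0,-10,0],[0.45,0,0,-45,0],[0.45,0,0,-95,0],[0.45,8,22,-130,0],[0.45,24,65,-140,0],[0.45,42,115,-140,0],[0.45,58,160,-140,0],[0.45,68,187,-140,0],[0.45,72,197,-140,0],[0.45,72,197,-130,0],[0.45,72,197,-85,0],[0.45,72,197,-40,0],[0.45,72,197,-15,0],[0.45,72,197,-7,0],[0.45,72,197,-5,0],[0.45,72,197,-5,0]]}}

```text
clock: 15.52
eef_pos: [640.6, 65.2, 52.7]
eef_rot: [3.14, -0.0, 1.571]
wrist_force: [0.3, -0.4, 0.2]
finger_gap: 54.4
finger_force: 10.0
```

```bash
python3 - <<'E'
from h import *
for n in("scene","side"):
    c=imaging.camera(n)
    for t,z in(("blue55_c",46),("red50_c",40)):print(n,t,[(round(float(d["p"]),2),np.round(d["rect"],1).tolist(),onz(c,d["rect"][:2],z).round(1)) for d in trace(c,t)[:2]])
cv2.imwrite("pics/d6.png",cv2.resize(c["img"][150:290,250:430,::-1],(720,560),interpolation=cv2.INTER_CUBIC))
E
```

```text
scene blue55_c [(0.77, [333.0, 214.6, 26.2, 29.1], array([637.4,  68.3,  46. ]))]
scene red50_c [(0.73, [315.5, 230.8, 19.3, 21.9], array([638.4,   7. ,  40. ])), (0.32, [297.0, 264.7, 156.6, 123.6], array([673.4, -94. ,  40. ]))]
side blue55_c [(0.6, [310.6, 187.1, 21.6, 22.7], array([644.4,  61.8,  46. ]))]
side red50_c [(0.84, [324.4, 204.8, 27.5, 21.5], array([ 6.443e+02, -1.000e-01,  4.000e+01])), (0.52, [198.0, 177.9, 17.8, 22.7], array([425.8, 210.9,  40. ]))]
```

View pics/d6.png

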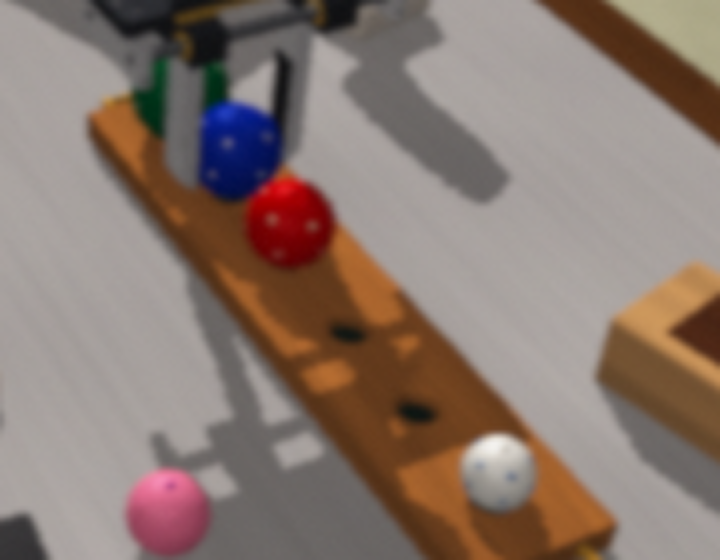

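Blue (237,150) hangs over the pocket between green and red, and red (290,222) is seated. Next I'll lower and release blue.

Call:
{"method": "arm_command", "body": {"steps": [[0.45,0,0,1,0],[0.45,0,0,2,0],[0.45,0,0,2.5,0],[0.45,0,0,2.5,0],[0.59,0,0,2.5,0],[0.62,0,0,2.5,0],[0.67,0,0,2.5,0],[0.75,0,0,2.5,0],[0.8,0,0,2.5,0],[0.8,0,0,-30,0],[0.8,0,0,-80,0],[0.8,0,0,-130,0],[0.9,-2,-20,-145,0],[0.9,-5,-60,-145,0],[0.9,-5,-60,-145,0]]}}

```text
clock: 17.7
eef_pos: [578.7, 60.2, 196.9]
eef_rot: [-3.141, 0.0, 1.571]
wrist_force: [0.1, 1.1, 0.5]
finger_gap: 84.3
finger_force: 0.0
```

```bash
python3 - <<'E'
from h import *
look(["red50_c","blue55_c","green60_c"],[40,43,46],[(640,1),(640,65),(640,130)],"w7")
E
```

```text
tcp [578.7  60.2 196.9] [-3.141  0.     1.571] cam [579. 134. 357.]
red50_c expected px [342. 255.] [(0.94, [338.1, 257.6, 45.7, 54.4], [636.7, -1.1])]
blue55_c expected px [346. 189.] [(0.81, [345.9, 189.6, 65.4, 61.1], [640.2, 64.8])]
green60_c expected px [350. 114.] [(0.82, [352.0, 114.4, 74.3, 69.5], [641.6, 129.5])]
```

View pics/w7.png

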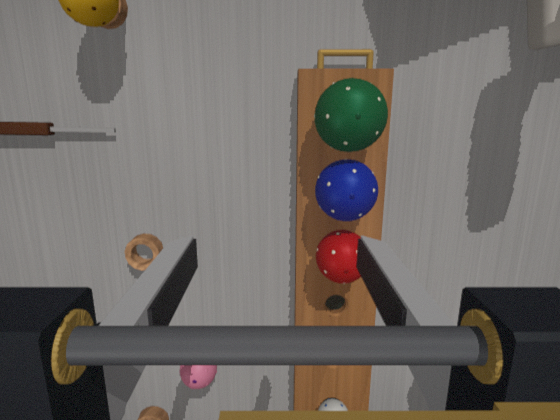

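Green (351,115), blue (346,190) and red (341,257) sit in line. On to yellow.

Call:
{"method": "arm_command", "body": {"steps": [[0.85,20,-19,0,0],[0.85,50,-47,0,0],[0.85,90,-85,0,0],[0.85,125,-118,0,0],[0.85,150,-141,0,0],[0.85,160,-151,0,0],[0.85,160,-151,0,0],[0.85,160,-151,0,0]]}}

```text
clock: 18.9
eef_pos: [430.0, 219.6, 196.4]
eef_rot: [-3.142, 0.0, 1.57]
wrist_force: [0.5, -0.4, -0.6]
finger_gap: 80.3
finger_force: 0.0
```

```bash
python3 - <<'E'
from h import *
look(["yellow45_c"],[36],[(427,221)],"w8")
E
```

```text
tcp [430.  219.6 196.4] [-3.142  0.     1.57 ] cam [430. 293. 356.]
yellow45_c expected px [273. 192.] [(0.82, [274.9, 191.6, 53.1, 48.8], [428.7, 221.0])]
```

Call:
{"method": "arm_command", "body": {"steps": [[0.85,1,-1,40,0],[0.85,1.5,-1.5,90,0],[0.85,1.5,-1.5,130,0],[0.85,1.5,-1.5,148,0],[0.85,1.5,-1.5,154.5,0],[0.85,1.5,-1.5,154.5,0],[0.65,1.5,-1.5,154.5,0],[0.55,1.5,-1.5,154.5,0],[0.5,1.5,-1.5,154.5,0],[0.45,1.5,-1.5,154.5,0],[0.4,1.5,-1.5,154.5,0],[0.36,1.5,-1.5,154.5,0],[0.36,1.5,-1.5,154.5,0],[0.36,1.5,-1.5,154.5,0]]}}

```text
clock: 20.75
eef_pos: [427.9, 221.7, 42.1]
eef_rot: [3.141, -0.0, 1.571]
wrist_force: [-0.9, 0.7, 4.5]
finger_gap: 44.2
finger_force: 10.0
```

Call:
{"method": "arm_command", "body": {"steps": [[0.36,0,0,-10,0],[0.36,0,0,-45,0],[0.36,0,0,-95,0],[0.36,-20,15,-135,0],[0.36,-55,41,-145,0],[0.36,-95,71,-145,0],[0.36,-135,101,-145,0],[0.36,-175,131,-145,0],[0.36,-215,161,-145,0],[0.36,-250,187,-145,0],[0.36,-275,205,-145,0],[0.36,-284,212,-145,0],[0.36,-284,212,-135,0],[0.36,-284,212,-90,0],[0.36,-284,212,-45,0],[0.36,-284,212,-17,0],[0.36,-284,212,-7,0],[0.36,-284,212,-5,0],[0.36,-284,212,-5,0]]}}

```text
clock: 23.12
eef_pos: [640.3, -62.0, 48.2]
eef_rot: [3.14, 0.0, 1.571]
wrist_force: [1.1, 0.7, 0.6]
finger_gap: 44.4
finger_force: 10.0
```

```bash
python3 - <<'E'
from h import *
for n in("scene","side"):
    c=imaging.camera(n)
    for t,z in(("yellow45_c",41),("red50_c",40)):print(n,t,[(round(float(d["p"]),2),np.round(d["rect"],1).tolist(),onz(c,d["rect"][:2],z).round(1)) for d in trace(c,t)[:2]])
cv2.imwrite("pics/d9.png",cv2.resize(c["img"][150:290,250:430,::-1],(720,560),interpolation=cv2.INTER_CUBIC))
E
```

```text
scene yellow45_c [(0.88, [294.0, 247.2, 16.3, 15.9], array([638.6, -61.1,  41. ])), (0.61, [188.3, 217.8, 49.3, 36.3], array([ 408. , -135.4,   41. ]))]
scene red50_c [(0.67, [318.3, 237.2, 9.4, 11.6], array([655. ,  -5.5,  40. ])), (0.46, [247.8, 288.4, 18.7, 21.9], array([ 646.9, -195.2,   40. ]))]
side yellow45_c [(0.82, [340.1, 224.0, 19.1, 25.0], array([640.7, -68.9,  41. ]))]
side red50_c [(0.6, [320.1, 209.4, 9.5, 22.9], array([627.8,  -9.8,  40. ]))]
```

View pics/d9.png

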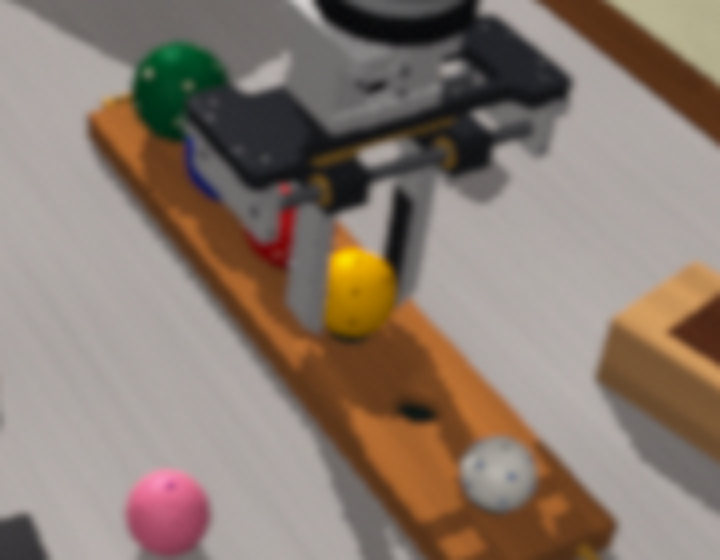

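Yellow (355,293) hangs over the pocket next to red. Next I'll lower and release it, then head for violet.

Call:
{"method": "arm_command", "body": {"steps": [[0.36,0,0,1,0],[0.36,0,0,2,0],[0.36,0,0,2.5,0],[0.36,0,0,2.5,0],[0.48,0,0,2.5,0],[0.52,0,0,2.5,0],[0.57,0,0,2.5,0],[0.65,0,0,2.5,0],[0.7,0,0,2.5,0],[0.7,0,0,-30,0],[0.7,0,0,-80,0],[0.7,0,0,-130,0],[0.8,-10,-10,-150,0],[0.8,-35,-45,-150,0],[0.8,-70,-90,-150,0],[0.8,-105,-130,-150,0],[0.8,-135,-165,-150,0],[0.8,-158,-195,-150,0],[0.8,-163,-204,-150,0],[0.8,-163,-204,-150,0]]}}

```text
clock: 25.92
eef_pos: [435.6, -225.4, 196.6]
eef_rot: [-3.141, -0.0, 1.57]
wrist_force: [0.2, 0.4, -0.5]
finger_gap: 75.1
finger_force: 0.0
```

```bash
python3 - <<'E'
from h import *
look(["violet40_c"],[33],[(436,-228)],"w10")
c=imaging.camera("side")
for t,z in(("yellow45_c",38),("red50_c",40)):print(t,[(round(float(d["p"]),2),np.round(d["rect"],1).tolist(),onz(c,d["rect"][:2],z).round(1)) for d in trace(c,t)[:2]])
E
```

```text
tcp [ 435.6 -225.4  196.6] [-3.141 -0.     1.57 ] cam [ 436. -152.  357.]
violet40_c expected px [277. 195.] [(0.81, [194.1, 144.8, 45.8, 44.5], [362.9, -182.1]), (0.61, [273.1, 192.9, 44.5, 41.4], [432.6, -225.8]), (0.56, [341.4, 93.0, 46.5, 49.6], [491.2, -138.5])]
yellow45_c [(0.59, [341.0, 224.9, 23.7, 24.2], array([643. , -69.3,  38. ]))]
red50_c []
```

View pics/w10.png

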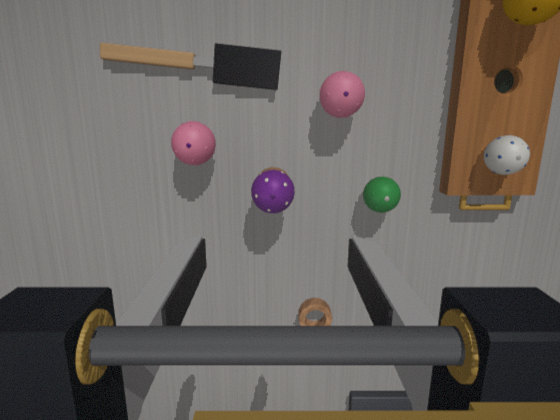

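Violet with white dots is at (272,191), and its pink look-alikes are at (194,143) and (342,94). The fingers have clear space on both sides of it.

Call:
{"method": "arm_command", "body": {"steps": [[0.8,-0.5,-2.5,40,0],[0.8,-0.5,-2.5,90,0],[0.8,-0.5,-2.5,133,0],[0.8,-0.5,-2.5,152,0],[0.8,-0.5,-2.5,158.4,0],[0.8,-0.5,-2.5,158.4,0],[0.6,-0.5,-2.5,158.4,0],[0.5,-0.5,-2.5,158.4,0],[0.45,-0.5,-2.5,158.4,0],[0.4,-0.5,-2.5,158.4,0],[0.35,-0.5,-2.5,158.4,0],[0.3,-0.5,-2.5,158.4,0],[0.3,-0.5,-2.5,158.4,0],[0.3,-0.5,-2.5,158.4,0]]}}

```text
clock: 27.92
eef_pos: [432.9, -225.8, 38.7]
eef_rot: [-3.14, -0.0, 1.571]
wrist_force: [-5.2, -0.2, 6.0]
finger_gap: 39.5
finger_force: 10.0
```

Call:
{"method": "arm_command", "body": {"steps": [[0.3,0,0,-10,0],[0.3,0,0,-45,0],[0.3,0,0,-95,0],[0.3,10,20,-135,0],[0.3,28,60,-145,0],[0.3,50,105,-145,0],[0.3,73,153,-145,0],[0.3,90,190,-145,0],[0.3,99,207.5,-145,0],[0.3,99,207.5,-135,0],[0.3,99,207.5,-90,0],[0.3,99,207.5,-45,0],[0.3,99,207.5,-17,0],[0.3,99,207.5,-7,0],[0.3,99,207.5,-5,0],[0.3,99,207.5,-5,0]]}}

```text
clock: 29.92
eef_pos: [641.2, -127.0, 44.9]
eef_rot: [3.14, 0.0, 1.571]
wrist_force: [-0.4, 1.0, -0.1]
finger_gap: 39.2
finger_force: 10.0
```

```bash
python3 - <<'E'
from h import *
look(["yellow45_c"],[38],[(640,-63)],"w11")
c=imaging.camera("side")
cv2.imwrite("pics/d11.png",cv2.resize(c["img"][150:290,250:430,::-1],(720,560),interpolation=cv2.INTER_CUBIC))
E
```

```text
tcp [ 641.2 -127.    44.9] [3.14  0.    1.571] cam [641. -53. 205.]
yellow45_c expected px [274. 131.] [(0.86, [274.1, 131.2, 101.9, 101.9], [640.2, -63.1])]
```

View pics/d11.png

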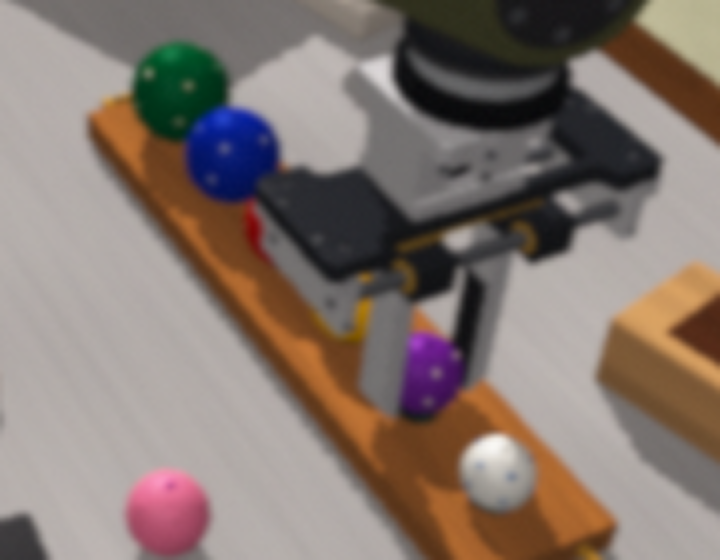

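Violet (428,373) hangs over the last pocket, between yellow and white. I'll lower and release it, then back off.

Call:
{"method": "arm_command", "body": {"steps": [[0.3,0,0,1,0],[0.3,0,0,2,0],[0.3,0,0,2.7,0],[0.3,0,0,2.7,0],[0.43,0,0,2.7,0],[0.47,0,0,2.7,0],[0.52,0,0,2.7,0],[0.6,0,0,2.7,0],[0.65,0,0,2.7,0],[0.65,0,0,-30,0],[0.65,0,0,-80,0],[0.65,0,0,-130,0],[0.65,0,-20,-150,0],[0.65,-10,-60,-180,0],[0.65,-20,-100,-200,0],[0.65,-25,-130,-200,0],[0.65,-25,-130,-200,0],[0.65,-25,-130,-200,0]]}}

```text
clock: 32.33
eef_pos: [511.4, -151.7, 243.6]
eef_rot: [3.141, -0.0, 1.571]
wrist_force: [0.0, 0.4, -0.3]
finger_gap: 61.2
finger_force: 0.0
```

```bash
python3 - <<'E'
from h import *
look(["violet40_c","yellow45_c","red50_c","white35_c"],[35,38,40,32],[(640,-127),(640,-63),(640,1),(640,-191)],"w12")
c=imaging.camera("side")
for t,z in zip("blue55_c red50_c yellow45_c violet40_c green60_c white35_c".split(),(43,40,38,35,46,32)):print(t,[(round(float(d["p"]),2),onz(c,d["rect"][:2],z).round(1)) for d in trace(c,t)[:3]])
cv2.imwrite("pics/d12.png",cv2.resize(c["img"][150:290,250:430,::-1],(720,560),interpolation=cv2.INTER_CUBIC))
E
```

```text
tcp [ 511.4 -151.7  243.6] [ 3.141 -0.     1.571] cam [511. -78. 404.]
violet40_c expected px [403. 159.] [(0.87, [259.5, 167.9, 40.2, 40.3], [494.2, -136.4]), (0.69, [405.9, 160.8, 43.3, 38.5], [643.4, -129.1]), (0.65, [137.4, 207.9, 38.7, 33.4], [365.3, -178.7])]
yellow45_c expected px [410.  93.] [(0.55, [411.4, 94.3, 53.5, 47.5], [641.8, -64.4])]
red50_c expected px [417.  20.] [(0.98, [418.1, 26.4, 60.6, 47.4], [641.7, -4.7])]
white35_c expected px [397. 218.] [(0.89, [297.8, 246.8, 28.2, 31.7], [534.9, -223.6]), (0.79, [396.2, 218.2, 27.7, 30.9], [639.6, -191.1])]
blue55_c [(0.63, array([641.4,  62.6,  43. ]))]
red50_c [(0.65, array([638.6,  -4.7,  40. ]))]
yellow45_c [(0.63, array([636.5, -67.7,  38. ]))]
violet40_c [(0.97, array([ 355.3, -197. ,   35. ])), (0.78, array([ 640.8, -128.8,   35. ])), (0.67, array([ 486.7, -152.9,   35. ]))]
green60_c [(0.52, array([659.5, 120.8,  46. ]))]
white35_c [(0.84, array([ 640.4, -195. ,   32. ])), (0.84, array([ 528. , -240.5,   32. ]))]
```

View pics/d12.png

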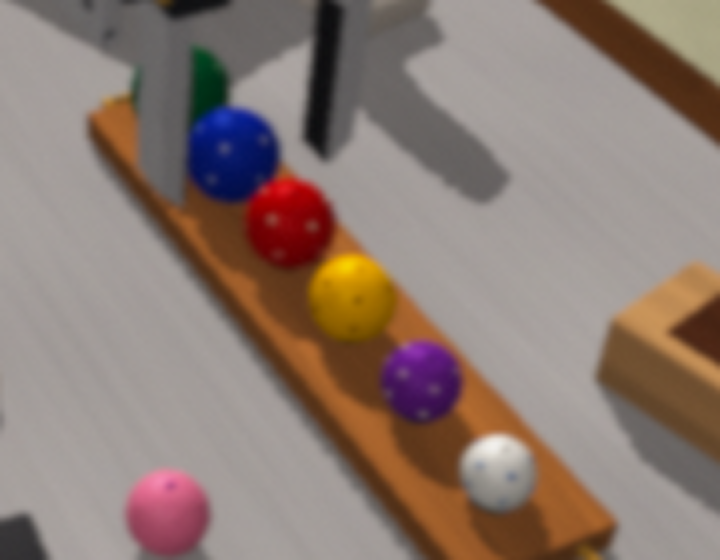

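View pics/w12.png

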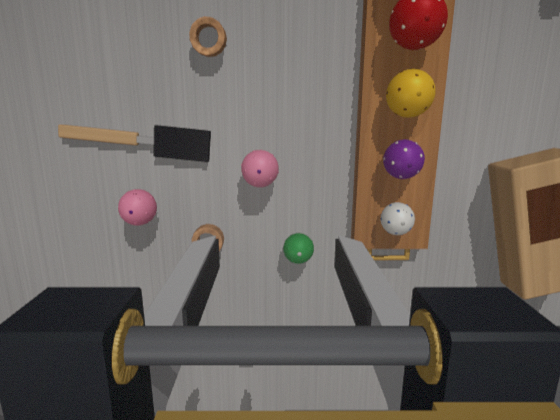

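The row is complete and evenly spaced: blue (234,155), red (290,222), yellow (352,298), violet (422,381) and white (498,473). The gripper is clear of everything.

```bash
python3 -c "
from cell import job
print(job.sign_off())"
```

```text
the job is handed in; nothing more can be done
None
```

The blue, red, yellow and violet floats are seated in that order between the green and the white, and the job is handed in; the sign-off gave no verdict.

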